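# Stand a brass cable gland in the inspection block and light it with the torch

## Task

Take the brass cable gland out of the blue rack and stand it upright, threaded shank down and fully home, in the bore of the aluminium inspection block, and let go of it. Then draw the yellow torch out of its holder, turn it to slant at about 45 degrees and hold it raised with its lens about 12 cm from the top of the gland and its beam on the middle of the gland's top. Finish while still holding the torch still there; it touches nothing but the gripper, and everything else stays where it is.

Things in the scene. Friction and masses are not known exactly. Their poses are not given: they have to be found in the camera images.
- gland: Loose brass cable gland, 70 g, upright in one of the rack's three holes. 64 mm tall: threaded shank 20 mm diameter, 28 mm long, below; above it a body 32 mm diameter, 36 mm tall (round to the grip), whose underside is the shoulder that rests on rack or block. Origin at the centre of the shank's lower end, z up its axis; yaw does not matter.
- gland_top (a point): Centre of the brass gland's top, 64 mm above its origin.
- gland_shoulder (a point): Centre of the brass gland's shoulder plane, 28 mm above its origin; lies at the mouth of the bore when the gland is fully home.
- rack: Fixed blue plastic rack block on the table, 60 x 200 x 36 mm (x, y, z). Three vertical holes 23 mm diameter right through it in a row along its y axis, at y = -65, 0 and 65 mm, each holding a gland (top of its body 36 mm above the rack's top). Origin at the centre of its underside.
- nest: Fixed square silver-grey aluminium inspection block on the table, 80 x 80 x 36 mm, with a single vertical bore 23 mm diameter right through its centre (36 mm deep, so that the 28 mm shank hangs free and the shoulder rests on the block's top). Origin at the centre of its underside.
- nest_hole0 (a point): Centre of the mouth of the inspection block's bore, on its top face, 36 mm above the table.
- holder: Fixed torch holder: dark base plate 100 x 100 x 10 mm with a grey square open-topped socket on it, 50 mm wide outside, 38 mm inside, its rim 65 mm above the table (55 mm deep inside). Origin at the centre of the base plate's underside. The torch must rise about 60 mm to clear it.
- torch: Loose torch, about 180 g (varies), 165 mm long, standing lens down in the holder with 2 mm play per side. Square: black head 34 mm wide, 40 mm tall, then yellow handle 28 mm wide up to the tail, 175 mm above the table. Mass centre 80 mm from the lens. Origin: centre of the lens; z runs from lens to tail (beam along -z); x, y square to the flat sides.
- gland_black: Black gland of the same shape and size in another hole of the rack; to be left alone.
- gland_white: White gland of the same shape and size in another hole of the rack; to be left alone.
- reel: Small red and black reel standing flat on the table, 90 mm diameter, 50 mm high, origin at the centre of its underside; to be left alone.
- jar: Jar with a blue cap on the table, 60 mm diameter, 85 mm high, origin at the centre of its underside; to be left alone.
- tape: Blue ring of tape lying flat on the table, 76 mm diameter, 19 mm high, origin at the centre of its underside; to be left alone.
- screwdriver: Screwdriver lying on the table; to be left alone.
Things that resemble listed ones, but are neither listed nor needed, are in the scene too. What is shaped like the holder but pink or purple is not meant.

How it is judged:
By the outcome, as a careful person would: the job done as asked, in the order asked, and still so for the second after the job is handed in, while the arm keeps its last pose, push and grip.
It also fails if it takes over 56 s, if anything falls off the work surface, if the arm or the gripper's body presses on something with over 40 N, if the wrist force passes 120 N, or if a joint passes its speed limit or range.

## Robot

A 6-joint arm with a two-finger parallel gripper is mounted at the origin on the work surface. World frame = base frame: x ahead of the robot, y to its left, z up, the work surface at z = 0. Lengths are in mm, angles in degrees, forces in N, time in s.
With the tool pointing down it reaches from about 425 to 925 mm from the base axis. Payload 12.5 kg.
Tool frame: the origin (TCP) lies between the finger pads; the fingertips stand 11 mm ahead of it and the grasp point (between the pads) lies 8 mm behind it (finger_overhang is the distance from the TCP to the fingertips, in mm); z points along the fingers, y is the line along which they close (so a half turn about z gives the same grasp; the last joint's range is limited). The gripper opens to 85 mm and grips with 20 to 120 N. Pads are 22 mm wide; open, the fingers measure 114 mm over their backs; the gripper's body (76 mm by 85 mm) begins 54 mm behind the grasp point. The pads swing forward as they close: fully open they stand 13 mm farther back than shut.
Start: joints at [70.21, 28.126, 89.318, -0, 62.55, -6.05], TCP at [148.423, 607.136, 242.327] pointing down, gripper open.
Joint ranges: [-177.58, 177.58], [-47.91, 125.51], [2.72, 160], [-65.01, 245.01], [3.68, 167.84], [-153.87, 153.87]. Speed limits (degrees/s): [127.2, 127.2, 159.86, 180, 180, 180].

## Interface

Orientations are given as a 3x3 rotation matrix whose columns are the frame's x, y, z axes.
In Python, from bench import read_state, capture, job_done, finger_overhang gives the robot as it stands.
- The arm moves only by the shell command python3 -m crank 'ROWS' [FORCE]. ROWS is a JSON object whose one key "steps" holds a list that holds one entry, the list of rows, each a list of 7 numbers: the shift along the world's x, y, z in units of 30 mm (1.0 is 30 mm), then the turn, a rotation vector about the world's x, y, z in degrees, then the opening, from -1 (shut) to 1 (fully open). A call has exactly 5 rows; each row shifts and turns the commanded pose from where the row before left it; what a row does not reach is not made up. A row lasts 1/10 s, in which the tool goes at most 50 mm and 8.59 degrees, less where a joint would pass 70% of its speed; a pose out of reach is approached as far as the arm can. A call is refused whole if a number of a shift passes 1 or a number of a turn 8.59, either way. A call with a gripper value outside its range is refused whole. The fingers move at their own pace and stop on an object; FORCE is the grip in N (left out, the last holds). Time passes only in rows, so rows that do not move let the fingers close, or fill a call up. It gives the time, the measured TCP pose, the force, the opening and the grip force at its end, in the units of the state.
- read_state(): the state, without advancing time (a new reading comes with each control period).
- capture(name): name is "side" or "top" or "wrist"; returns a dict with "pixels" (420x560x3 uint8, blue, green, red), "fx", "fy", "cx", "cy" (pixels), "D" ([k1, k2, p1, p2, k3] as OpenCV has them; the pictures are not rectified), "rvec" (rotation vector, rad) and "tvec" (3), from world to camera coordinates, as OpenCV has them. Camera axes: x right, y down, z forward; pixel columns grow to the right and rows downward; lengths in mm; the calibration is good to about 2 mm. A picture is of the moment at which its call begins. There is no depth.
- job_done(): hands the job in; it is judged then, once.
The state is a dict: "time": time; "q": joint angles; "qd": joint speeds; "joint_efforts": joint torques, N m; "eef_pos": TCP position; "ee_rot": TCP orientation; "wrist_force": force on the tool from outside, world axes, zero at the start; "torque": the same for the moment, N m; "grip_width": finger opening in mm; "finger_force": force on a finger pad.
Only numpy, scipy, OpenCV 4.12 (cv2) and the standard library are available. Lean on these libraries where they do the work, as an engineer would, in place of code of your own. Each camera call takes 0.05 s, during which the arm holds its last target. There are 200 camera calls.

## Working session

There is one attempt and no reset: what is moved stays moved. The work goes in short steps, Python scripts to look and compute and a shell command to move; the robot and the scene stay as the last step left them, time stands still between calls to the robot, and variables do not carry over. Pictures are saved under pics/ and viewed, at most 10 in all, crops included, and the job is handed in when it is done.

```bash
mkdir -p pics; ls; python3 - <<'E'
from bench import *
import cv2
s=read_state();print(s)
for n in("top","side"):
    c=capture(n);cv2.imwrite(f"pics/{n}0.png",c["pixels"]);print(n,{k:v for k,v in c.items() if k!="pixels"})
E
```

```text
pics
{'time': 0.0, 'q': array([ 7.02099714e+01,  2.81637180e+01,  8.93487024e+01,  1.93539340e-03,
        6.25464660e+01, -6.04982323e+00]), 'qd': array([ 0.0147089 ,  0.02802884, -0.01242437,  0.09744835, -0.0866862 ,
        0.01724289]), 'joint_efforts': array([-1.99984046e-03, -6.18451810e+01, -2.61585045e+01, -1.58122011e-04,
        4.08012405e-03,  1.84541244e-05]), 'eef_pos': array([148.34975725, 606.94380981, 241.7409274 ]), 'ee_rot': array([[-9.71378959e-01,  2.37534790e-01, -3.76178428e-04],
       [ 2.37535048e-01,  9.71378497e-01, -9.56913671e-04],
       [ 1.38111347e-04, -1.01888137e-03, -9.99999471e-01]]), 'wrist_force': array([ 0.03183155,  0.5393946 , -0.62475216]), 'torque': array([ 0.02827982, -0.05222957, -0.03873371]), 'finger_force': 0.0, 'grip_width': 85.18559296980722}
top {'fx': 415.3026559513638, 'fy': 415.3026559513638, 'cx': 277.9838265343365, 'cy': 204.2395781517563, 'D': array([0.0259903, 0.       , 0.       , 0.       , 0.       ]), 'rvec': array([ 2.13950205, -2.11480535,  0.16285443]), 'tvec': array([ -68.17348386,  530.78715021, 1025.30712692])}
side {'fx': 425.2850546537403, 'fy': 425.2850546537403, 'cx': 281.73206889380197, 'cy': 222.70103894232523, 'D': array([-0.06922204,  0.        ,  0.        ,  0.        ,  0.        ]), 'rvec': array([ 0.03280222, -2.73631043,  1.46511102]), 'tvec': array([ 514.77473589,   89.69552796, 1031.61911307])}
```

View pics/top0.png

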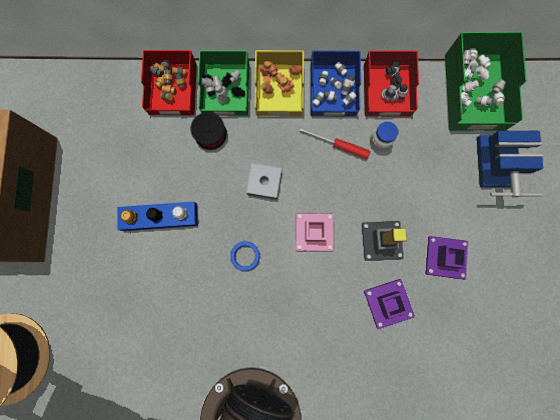

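View pics/side0.png

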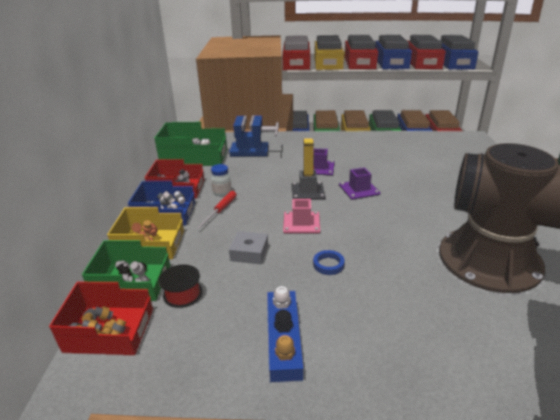

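The top view shows the rack at about (157,216) with the brass gland at (128,215). The nest bore is at (264,181), the holder at (383,240) and the torch tail at (400,235). The side view shows the brass gland at (286,345), the nest at (250,246) and the torch at (309,160). Next I measure these.

```bash
cat > h.py <<'E'
import numpy as np, cv2
from bench import *
def ray(c,p):
    K=np.array([[c["fx"],0,c["cx"]],[0,c["fy"],c["cy"]],[0,0,1]])
    u=cv2.undistortPoints(np.array([[p]],float),K,c["D"])[0,0]
    R=cv2.Rodrigues(c["rvec"])[0]; o=-R.T@c["tvec"]; d=R.T@np.array([u[0],u[1],1]); return o,d
def onz(c,p,z):
    o,d=ray(c,p); return (o+d*(z-o[2])/d[2])
def tri(c1,p1,c2,p2):
    o1,d1=ray(c1,p1);o2,d2=ray(c2,p2);d1/=np.linalg.norm(d1);d2/=np.linalg.norm(d2)
    t=np.linalg.lstsq(np.c_[d1,-d2],o2-o1,rcond=None)[0]
    a=o1+t[0]*d1;b=o2+t[1]*d2;return (a+b)/2,np.linalg.norm(a-b)
def px(c,X):
    K=np.array([[c["fx"],0,c["cx"]],[0,c["fy"],c["cy"]],[0,0,1]])
    return cv2.projectPoints(np.array([X],float),c["rvec"],c["tvec"],K,c["D"])[0][0,0]
def blob(c,lo,hi,box,mn=15):
    x0,y0,x1,y1=box; im=cv2.cvtColor(c["pixels"],cv2.COLOR_BGR2HSV)[y0:y1,x0:x1]
    m=cv2.inRange(im,lo,hi); n,l,st,ce=cv2.connectedComponentsWithStats(m)
    k=1+np.argmax(st[1:,4]); cs=np.argwhere(l==k)[:,::-1]+[x0,y0]
    r=cv2.minAreaRect(cs.astype(np.float32)); return ce[k]+[x0,y0],st[k,4],r,cs
E
python3 - <<'E'
from h import *
np.set_printoptions(precision=1,suppress=True)
t=capture("top");s=capture("side")
def corners(c,r,z): return np.array([onz(c,p,z)[:2] for p in cv2.boxPoints(r)])
def rep(name,c,lo,hi,box,z):
    ce,a,r,cs=blob(c,lo,hi,box); q=corners(c,r,z); e=q[1]-q[0];f=q[2]-q[1]
    print(name,ce,a,"ctr",q.mean(0),"cent",onz(c,ce,z)[:2],"sides",np.linalg.norm(e),np.linalg.norm(f),"ang",np.degrees(np.arctan2(e[1],e[0])),np.degrees(np.arctan2(f[1],f[0])))
rep("rack",t,(100,120,60),(125,255,255),(105,190,215,245),36)
rep("nest",t,(0,0,160),(180,60,255),(235,150,295,210),36)
rep("nesthole",t,(0,0,0),(180,255,130),(256,172,273,189),36)
rep("brass",t,(8,80,60),(28,255,255),(112,203,142,228),72)
rep("yellow t",t,(20,120,160),(35,255,255),(375,220,415,250),175)
rep("brass side",s,(8,80,60),(28,255,255),(265,330,305,365),60)
rep("holder",t,(0,0,0),(180,70,85),(355,215,400,265),10)
ce,a,r,cs=blob(s,(18,100,60),(35,255,255),(295,130,325,180)); print(cs.min(0),cs.max(0),r)
big=[cv2.resize(i[y0:y1,x0:x1],(w,h),interpolation=cv2.INTER_CUBIC) for i,(x0,y0,x1,y1),w,h in((t["pixels"],(355,210,415,270),400,400),(s["pixels"],(280,130,340,205),320,400),(t["pixels"],(235,150,295,210),400,200),(t["pixels"],(110,195,210,235),320,200))]
cv2.imwrite("pics/c1.png",np.vstack([np.hstack(big[:2]),np.hstack(big[2:])]))
E
```

```text
rack [156.9 215.8] 1298 ctr [500.5 254.5] cent [499.2 251.1] sides 203.66805840610925 61.00796514127198 ang -85.24086568757204 -173.30789269370143
nest [263.3 179.7] 824 ctr [598.6 -22.6] cent [597.8 -22.5] sides 80.77703760051405 79.57048362349562 ang -7.86232561894783 -99.19813361868884
nesthole [263.4 179. ] 48 ctr [599.9 -22.2] cent [599.7 -22.8] sides 22.35279640704665 16.818670226707162 ang -62.19693346687352 -153.09933654804112
brass [127.9 215.9] 153 ctr [491.9 311.9] cent [493.3 312.3] sides 35.019458971896654 32.8405002569923 ang -89.4056786914971 -175.94534117142643
yellow t [399.7 234.4] 145 ctr [ 445.4 -335.1] cent [ 444.4 -334.4] sides 26.414412671237848 26.642969426856137 ang -89.30600974412614 177.74207752417146
brass side [284.5 347.3] 331 ctr [497.1 325.5] cent [497.  326.9] sides 30.93055184228474 49.364181344465926 ang -179.10134234454907 90.86242496151579
holder [378.7 241.9] 1001 ctr [ 444.7 -329.8] cent [ 440.6 -325.2] sides 96.57579806429884 101.54994125495278 ang -89.33970433958895 177.89067215192077
[304 138] [312 175] ((308.0, 156.5), (37.0, 8.0), 90.0)
```

View pics/c1.png

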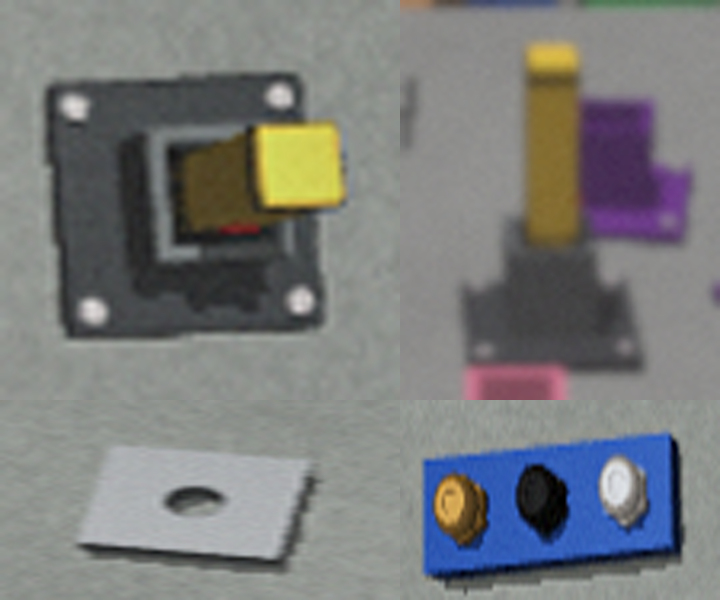

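The crop confirms the torch tail face, the dark holder, and the brass gland in the rack's +y hole. The measured rack is 204x61 and the nest 80x80, which fits the given sizes. I move to hover over the gland with the fingers closing across the rack row.

```bash
python3 -m crank '{"steps":[[[0.9,-1,-0.15,0,0,-5.9,1],[0.9,-1,-0.15,0,0,-5.9,1],[0.9,-1,-0.15,0,0,-5.9,1],[0.9,-1,-0.15,0,0,-5.9,1],[0.9,-1,-0.15,0,0,-5.9,1]]]}' >/dev/null
python3 -m crank '{"steps":[[[1,-1,-0.15,0,0,-5.9,1],[1,-0.6,-0.15,0,0,-5.9,1],[1,-0.6,-0.15,0,0,-5.9,1],[1,-0.6,-0.15,0,0,-5.9,1],[1,-0.6,-0.15,0,0,-5.9,1]]]}'
python3 -m crank '{"steps":[[[1,-0.6,-0.15,0,0,-5.9,1],[1,-0.6,-0.15,0,0,-5.9,1],[0,0,0,0,0,0,1],[0,0,0,0,0,0,1],[0,0,0,0,0,0,1]]]}'
python3 - <<'E'
from h import *
c=capture("wrist");cv2.imwrite("pics/w1.png",c["pixels"])
print(finger_overhang,{k:v for k,v in c.items() if k!="pixels"}, read_state()["ee_rot"])
E
```

```text
time: 1.2
eef_pos: [434.6, 354.2, 197.1]
ee_rot: [[-0.293, 0.956, 0.0], [0.956, 0.293, 0.0], [0.0, 0.0, -1.0]]
wrist_force: [0.3, 0.7, 1.3]
grip_width: 85.1
finger_force: 0.0
time: 1.7
eef_pos: [492.6, 319.5, 188.4]
ee_rot: [[-0.097, 0.995, -0.0], [0.995, 0.097, -0.0], [-0.0, -0.0, -1.0]]
wrist_force: [-0.2, 0.2, -0.7]
grip_width: 85.4
finger_force: 0.0
11.0 {'fx': 289.8822178860198, 'fy': 289.8822178860198, 'cx': 277.0503010573974, 'cy': 209.15932573026936, 'D': array([0.01063307, 0.        , 0.        , 0.        , 0.        ]), 'rvec': array([-2.82162332, -0.13701153, -0.02075735]), 'tvec': array([-520.55651984,  233.46827084,  412.12597648])} [[-9.70309125e-02  9.95281368e-01 -2.63806583e-05]
 [ 9.95281368e-01  9.70309131e-02  2.38617342e-05]
 [ 2.63088789e-05 -2.39408519e-05 -9.99999999e-01]]
```

View pics/w1.png

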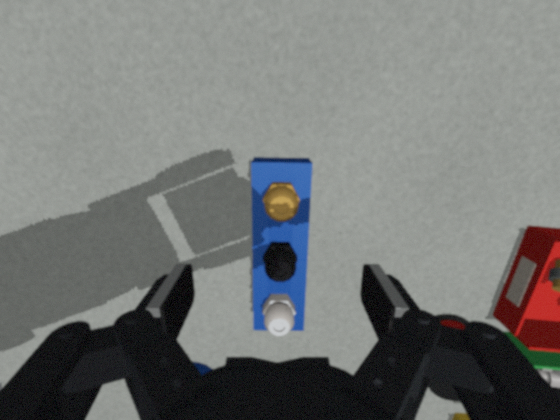

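The wrist view shows the brass gland at (281,201), black at (280,262), white at (279,318), and the blue rack upright in the frame. I cast the rays next.

```bash
python3 - <<'E'
from h import *
np.set_printoptions(precision=1,suppress=True)
w=capture("wrist");t=capture("top")
o,_=ray(w,(280,200));print("cam",o, "topcam",ray(t,(280,200))[0])
ce,a,r,cs=blob(w,(8,80,40),(28,255,255),(255,175,310,228))
print(ce,a,r);
for z in(54,72):print(z,onz(w,ce,z), [onz(w,p,z)[:2] for p in (cs[cs[:,0].argmin()],cs[cs[:,0].argmax()],cs[cs[:,1].argmin()],cs[cs[:,1].argmax()])])
ce,a,r,cs=blob(w,(100,120,110),(125,255,255),(240,150,320,340))
h=cv2.convexHull(cs.astype(np.int32));print(cv2.approxPolyDP(h,5,True)[:,0].tolist())
for p in cv2.approxPolyDP(h,5,True)[:,0]:print(onz(w,p.astype(float),36))
# nest from the wrist / top rack corners
ce,a,r,cs=blob(t,(100,120,60),(125,255,255),(105,190,215,245))
for p in cv2.approxPolyDP(cv2.convexHull(cs.astype(np.int32)),4,True)[:,0]:print("top",p,onz(t,p.astype(float),36))
E
```

```text
cam [484.3 399.2 318.6] topcam [ 353.3  -78.8 1098.5]
[280.9 201.5] 1013 ((281.0, 202.0), (36.0, 34.0), 90.0)
54 [495.5 320.8  54. ] [array([479.1, 323.7]), array([511.4, 324.9]), array([485.5, 337. ]), array([494.6, 301.9])]
72 [494.8 326.1  72. ] [array([479.5, 328.8]), array([509.6, 329.9]), array([485.4, 341.2]), array([493.9, 308.5])]
[[309, 162], [302, 329], [255, 329], [251, 164]]
[519.4 358.1  36. ]
[537.1 161.2  36. ]
[481.7 155.8  36. ]
[463.4 350.7  36. ]
top [195 224] [479.  151.4  36. ]
top [118 229] [464.  348.9  36. ]
top [117 207] [521.3 356.   36. ]
top [194 202] [536.5 156.7  36. ]
```

```bash
python3 -m crank '{"steps":[[[0.04,0.05,-0.9,0,0,0,1],[0,0,-0.9,0,0,0,1],[0,0,-0.9,0,0,0,1],[0,0,-0.9,0,0,0,1],[0,0,-0.6,0,0,0,1]]]}' 40
python3 -m crank '{"steps":[[[0,0,-0.34,0,0,0,1],[0,0,0,0,0,0,0],[0,0,0,0,0,0,-1],[0,0,0,0,0,0,-1],[0,0,0,0,0,0,-1]]]}'
python3 -m crank '{"steps":[[[0,0,0,0,0,0,-1],[0,0,0,0,0,0,-1],[0,0,0,0,0,0,-1],[0,0,0,0,0,0,-1],[0,0,0,0,0,0,-1]]]}'
```

```text
time: 2.35
eef_pos: [493.7, 321.0, 60.9]
ee_rot: [[-0.097, 0.995, -0.001], [0.995, 0.097, -0.001], [-0.0, -0.001, -1.0]]
wrist_force: [-0.0, 0.0, 0.1]
grip_width: 85.6
finger_force: 0.0
time: 2.85
eef_pos: [495.0, 320.9, 53.3]
ee_rot: [[-0.095, 0.995, 0.002], [0.995, 0.095, 0.001], [0.001, 0.002, -1.0]]
wrist_force: [-3.2, -0.7, 9.7]
grip_width: 31.0
finger_force: 38.9
time: 3.35
eef_pos: [495.0, 320.9, 53.3]
ee_rot: [[-0.095, 0.995, 0.002], [0.995, 0.095, 0.001], [0.001, 0.002, -1.0]]
wrist_force: [-0.6, -0.5, 4.8]
grip_width: 30.8
finger_force: 39.3
```

```bash
python3 -m crank '{"steps":[[[0,0,0.5,0,0,0,-1],[0,0,0.9,0,0,0,-1],[0,0,0.9,0,0,0,-1],[0,0,0.9,0,0,0,-1],[0.3,-0.9,0.2,0,0,0,-1]]]}'
python3 -m crank '{"steps":[[[0.3,-0.95,0,0,0,0,-1],[0.3,-0.95,0,0,0,0,-1],[0.3,-0.95,0,0,0,0,-1],[0.3,-0.95,0,0,0,0,-1],[0.3,-0.95,0,0,0,0,-1]]]}' >/dev/null
python3 -m crank '{"steps":[[[0.3,-0.95,0,0,0,0,-1],[0.3,-0.95,0,0,0,0,-1],[0.3,-0.95,0,0,0,0,-1],[0.3,-0.95,0,0,0,0,-1],[0.3,-0.95,0,0,0,0,-1]]]}' >/dev/null
python3 -m crank '{"steps":[[[0.2,-1,0,0,0,0,-1],[0,0,0,0,0,0,-1],[0,0,0,0,0,0,-1],[0,0,0,0,0,0,-1],[0,0,0,0,0,0,-1]]]}'
python3 - <<'E'
from h import *
np.set_printoptions(precision=1,suppress=True)
w=capture("wrist");t=capture("top");s=capture("side")
X=read_state()["eef_pos"];print(X)
for c,n in((w,"w"),(t,"t"),(s,"s")):print(n,"tcp",px(c,X),"bottom",px(c,X-[0,0,44]),"hole",px(c,[599.5,-22.5,36]))
L=[cv2.resize(w["pixels"],(373,280))]
q=px(s,X-[0,0,44]).astype(int);S=s["pixels"][max(q[1]-60,0):q[1]+60,q[0]-80:q[0]+80]
q=px(w,[599.5,-22.5,36]).astype(int);W=w["pixels"][max(q[1]-60,0):q[1]+60,q[0]-80:q[0]+80]
cv2.imwrite("pics/w2.png",np.vstack([w["pixels"][120:420,:],np.hstack([cv2.resize(S,(280,210)),cv2.resize(W,(280,210))])]));print(q)
E
```

```text
time: 3.85
eef_pos: [504.0, 295.6, 157.7]
ee_rot: [[-0.098, 0.995, 0.005], [0.995, 0.098, 0.003], [0.002, 0.005, -1.0]]
wrist_force: [0.8, 0.3, -0.9]
grip_width: 30.5
finger_force: 40.7
time: 5.35
eef_pos: [599.5, -20.4, 154.3]
ee_rot: [[-0.096, 0.995, 0.0], [0.995, 0.096, 0.0], [0.0, 0.0, -1.0]]
wrist_force: [-0.1, -0.4, -1.1]
grip_width: 30.7
finger_force: 40.7
[599.6 -20.7 154.2]
w tcp [278.3 278.6] bottom [278.1 242.5] hole [277.5 209.7]
t tcp [260.1 167.6] bottom [261.1 172.1] hole [263.3 179.1]
s tcp [244.3 200.9] bottom [245.7 216.8] hole [247.9 241.5]
[277 209]
```

View pics/w2.png

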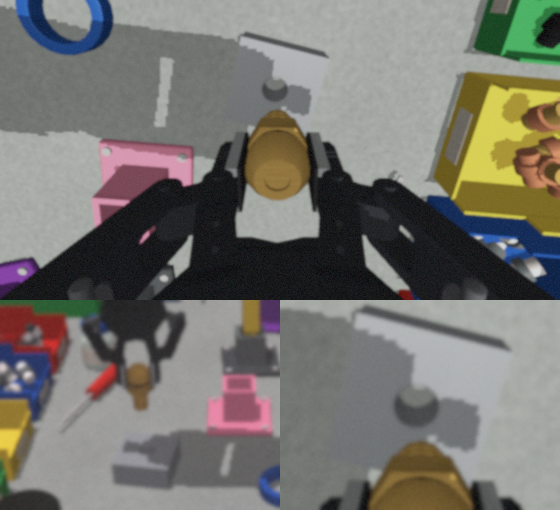

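The wrist view shows the hole at about (275,209), and the gland held upright with its shank's far edge near (277,231). I compare predicted and measured pixels.

```bash
python3 - <<'E'
from h import *
np.set_printoptions(precision=1,suppress=True)
w=capture("wrist");s=capture("side");S=read_state();X=S["eef_pos"];xt=np.array([-.096,.995,0]);yt=np.array([.995,.096,0])
b=X-[0,0,45.3]
print("pred far edge",px(w,b+10*xt),"body far", px(w,b+[0,0,28]+16*xt),"L/R shank z+14",px(w,b+[0,0,14]-10*yt),px(w,b+[0,0,14]+10*yt))
m=cv2.inRange(cv2.cvtColor(w["pixels"],cv2.COLOR_BGR2HSV),(8,70,30),(28,255,255))
for y in range(226,262,2):
    xs=np.where(m[y,250:306])[0]+250
    if len(xs):print(y,xs.min(),xs.max(),end="; ")
g=cv2.cvtColor(w["pixels"],cv2.COLOR_BGR2GRAY)
print();print(g[192:228:2,256:296:2])
# side
m=cv2.inRange(cv2.cvtColor(s["pixels"],cv2.COLOR_BGR2HSV),(8,90,30),(28,255,255))
print("side bottom edges pred",px(s,b),px(s,b+[0,0,10]),px(s,b+[0,0,40]))
for y in range(190,226,2):
    xs=np.where(m[y,225:265])[0]+225
    if len(xs):print(y,xs.min(),xs.max(),end="; ")
E
```

```text
pred far edge [278.  227.6] body far [278.1 236.4] L/R shank z+14 [261.7 251.2] [294.2 251.2]
230 274 279; 232 269 284; 234 267 286; 236 265 288; 238 262 290; 240 260 294; 242 259 295; 244 258 296; 246 257 297; 248 256 298; 250 254 299; 252 253 301; 254 252 302; 256 250 303; 258 250 305; 260 250 305; 
[[116 119 118 117 116 117 116 121 154 175 175 176 175 176 178 176 177 177
  177 177]
 [121 118 118 120 119 119 117 119 152 174 176 176 178 176 175 175 177 176
  177 177]
 [121 119 119 121 117 117 113 118 144 165 164 169 173 174 175 178 176 177
  176 178]
 [117 118 121 118 115 114 109 110 127 156 157 155 152 163 173 175 177 174
  177 178]
 [117 121 118 118 114 112 113 119 120 129 128 131 122 135 155 171 176 177
  176 177]
 [117 119 118 114 103 113 118 118 116 115 118 119 121 120 128 158 173 174
  175 177]
 [118 116 116 104  84 105 117 119 121 114 117 118 120 120 105 128 159 156
  157 157]
 [115 117 114  88  68  83 107 118 117 120 118 122 118 105  81  92 124 119
  120 121]
 [118 115 113  87  63  71  84  99 111 118 112 108 100  79  71  79 105 115
  117 115]
 [116 117 112  87  65  69  70  7
[... 254 characters left out ...]
71  72  78  75  75  76  73  88 106 116 115
  116 114]
 [117 118 116 113 106  91  77  73  76  77  73  78  80  89 103 112 118 117
  115 116]
 [118 114 114 116 113 112 102  93  82  81  84  91  99 104 115 115 115 114
  117 115]
 [115 115 117 117 115 115 116 109 109 106 109 110 113 116 114 118 115 116
  116 116]
 [116 117 116 114 115 117 113 118 115 116 116 114 117 118 115 114 115 115
  116 115]
 [115 116 114 113 113 115 115 115 115 118 114 113 123 149 145 130 117 114
  117 114]]
side bottom edges pred [245.7 217.2] [245.4 213.7] [244.5 202.9]
194 240 247; 196 238 249; 198 238 249; 200 238 249; 202 238 249; 204 239 249; 206 239 250; 208 240 248; 210 241 247; 212 242 247; 214 242 248; 216 243 248;
```

```bash
python3 -m crank '{"steps":[[[-0.05,-0.05,-0.6,0,0,0,-1],[0,0,-0.6,0,0,0,-1],[0,0,-0.6,0,0,0,-1],[0,0,-0.4,0,0,0,-1],[0,0,0,0,0,0,-1]]]}'
python3 -m crank '{"steps":[[[0,0,0,0,0,0,-1],[0,0,0,0,0,0,-1],[0,0,0,0,0,0,-1],[0,0,0,0,0,0,-1],[0,0,0,0,0,0,-1]]]}'
python3 - <<'E'
from h import *
np.set_printoptions(precision=1,suppress=True)
w=capture("wrist");s=capture("side");X=read_state()["eef_pos"]
b=X-[0,0,45.3]
print("pred bottom w",px(w,b),"hole",px(w,[598,-22.5,36]),"s bottom",px(s,b),"hole",px(s,[598,-22.5,36]))
a=px(w,b).astype(int);c=px(s,b).astype(int)
W=w["pixels"][a[1]-50:a[1]+50,a[0]-60:a[0]+60];S=s["pixels"][c[1]-35:c[1]+35,c[0]-40:c[0]+40]
print(a,c)
cv2.imwrite("pics/w3.png",np.hstack([cv2.resize(W,None,fx=4,fy=4),cv2.resize(S,(320,400))]))
E
```

```text
time: 6.1
eef_pos: [597.5, -22.7, 86.7]
ee_rot: [[-0.095, 0.995, -0.002], [0.995, 0.095, 0.0], [0.001, -0.002, -1.0]]
wrist_force: [-0.7, -0.5, 0.1]
grip_width: 30.7
finger_force: 40.7
time: 6.6
eef_pos: [598.2, -22.9, 88.5]
ee_rot: [[-0.095, 0.995, 0.001], [0.995, 0.095, -0.0], [-0.0, 0.001, -1.0]]
wrist_force: [0.1, -0.2, -0.3]
grip_width: 30.7
finger_force: 40.7
pred bottom w [277.8 241.2] hole [277.6 236.4] s bottom [248.2 239.1] hole [248.5 241.5]
[277 241] [248 239]
```

View pics/w3.png

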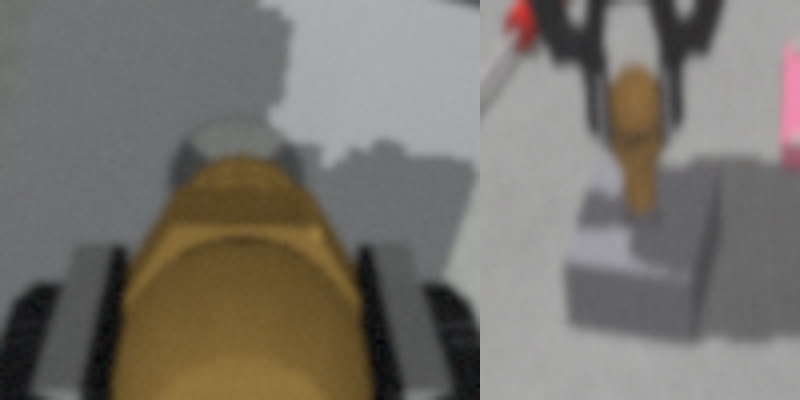

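The crop shows the bore rim from x=172 to 300, top at y≈117, and the shank centred at about x=243 with its far edge at y≈157. So the bore lies slightly left of the shank. I work it out in mm.

```bash
python3 - <<'E'
from h import *
np.set_printoptions(precision=1,suppress=True)
w=capture("wrist");X=read_state()["eef_pos"];print(X)
f=lambda u,v:(217+u/4,191+v/4)
zb=X[2]-45.3
print("hole far",onz(w,f(236,117),36),"L",onz(w,f(172,165),36),"R",onz(w,f(302,165),36))
print("shank far",onz(w,f(242,156),zb),"shank L/R at zb+?",onz(w,f(200,175),zb),onz(w,f(287,175),zb))
E
```

```text
[598.2 -22.9  88.3]
hole far [595.7 -10.8  36. ] L [585.7 -20.5  36. ] R [607.7 -18.4  36. ]
shank far [597.1 -14.9  43. ] shank L/R at zb+? [590.6 -18.9  43. ] [604.8 -17.5  43. ]
```

```bash
python3 -m crank '{"steps":[[[-0.04,0.04,0,0,0,0,-1],[0,0,-0.1,0,0,0,-1],[0,0,-0.15,0,0,0,-1],[0,0,-0.15,0,0,0,-1],[0,0,-0.1,0,0,0,-1]]]}'
python3 -m crank '{"steps":[[[0,0,0,0,0,0,-1],[0,0,0,0,0,0,-1],[0,0,0,0,0,0,-1],[0,0,0,0,0,0,-1],[0,0,0,0,0,0,-1]]]}'
```

```text
time: 7.25
eef_pos: [596.7, -21.6, 72.4]
ee_rot: [[-0.095, 0.995, -0.001], [0.995, 0.095, 0.0], [0.0, -0.001, -1.0]]
wrist_force: [-0.6, -0.5, -0.8]
grip_width: 30.9
finger_force: 40.7
time: 7.75
eef_pos: [597.0, -21.7, 73.3]
ee_rot: [[-0.095, 0.995, 0.0], [0.995, 0.095, -0.0], [-0.0, 0.0, -1.0]]
wrist_force: [0.0, 0.2, -0.4]
grip_width: 31.0
finger_force: 40.7
```

No contact force with the shank about 8 mm in, so I continue.

```bash
python3 -m crank '{"steps":[[[0,0,-0.2,0,0,0,-1],[0,0,-0.2,0,0,0,-1],[0,0,-0.14,0,0,0,-1],[0,0,0,0,0,0,-1],[0,0,0,0,0,0,-1]]]}'
python3 -m crank '{"steps":[[[0,0,-0.08,0,0,0,-1],[0,0,0,0,0,0,-1],[0,0,0,0,0,0,-1],[0,0,0,0,0,0,-1],[0,0,0,0,0,0,-1]]]}'
```

```text
time: 8.25
eef_pos: [596.9, -21.7, 56.7]
ee_rot: [[-0.095, 0.995, -0.0], [0.995, 0.095, 0.0], [0.0, -0.0, -1.0]]
wrist_force: [-0.7, 0.4, 0.1]
grip_width: 31.0
finger_force: 40.7
time: 8.75
eef_pos: [597.0, -21.6, 54.6]
ee_rot: [[-0.095, 0.995, 0.0], [0.995, 0.095, -0.0], [-0.0, 0.0, -1.0]]
wrist_force: [0.4, 0.1, -0.7]
grip_width: 30.8
finger_force: 40.7
```

Nearly down. I lower until contact, then release slowly and rise.

```bash
python3 -m crank '{"steps":[[[0,0,-0.05,0,0,0,-1],[0,0,0,0,0,0,-1],[0,0,-0.03,0,0,0,-1],[0,0,0,0,0,0,-1],[0,0,0,0,0,0,-1]]]}' 20
python3 -m crank '{"steps":[[[0,0,0,0,0,0,-0.2],[0,0,0,0,0,0,0],[0,0,0,0,0,0,0.5],[0,0,0,0,0,0,1],[0,0,0,0,0,0,1]]]}'
```

```text
time: 9.25
eef_pos: [597.1, -21.7, 53.3]
ee_rot: [[-0.095, 0.995, 0.001], [0.995, 0.095, -0.0], [-0.0, 0.001, -1.0]]
wrist_force: [-4.3, 0.3, 14.1]
grip_width: 30.6
finger_force: 42.4
time: 9.75
eef_pos: [596.9, -21.7, 52.0]
ee_rot: [[-0.095, 0.995, -0.0], [0.995, 0.095, 0.0], [0.0, -0.0, -1.0]]
wrist_force: [0.3, 0.8, -0.2]
grip_width: 83.1
finger_force: 0.0
```

Seated with 14 N, then released. I rise, record joint states for a quick kinematic fit, and go over the torch.

```bash
cat > rec.py <<'E'
from bench import *
import json
s=read_state();open("rec.txt","a").write(json.dumps([s["q"].tolist(),s["eef_pos"].tolist(),s["ee_rot"].tolist()])+"\n")
E
python3 rec.py
python3 -m crank '{"steps":[[[0,0,0.5,0,0,0,1],[0,0,0.9,0,0,0,1],[0,0,1,0,0,0,1],[0,0,1,0,0,0,1],[0,0,1,0,0,0,1]]]}'
python3 rec.py
python3 -m crank '{"steps":[[[0,0,1,0,0,0,1],[0,0,1,0,0,0,1],[-0.4,-0.8,0.5,0,0,-0.6,1],[-0.4,-0.95,0,0,0,-0.6,1],[-0.46,-0.95,0,0,0,-0.6,1]]]}' >/dev/null
python3 rec.py
python3 -m crank '{"steps":[[[-0.46,-0.95,0,0,0,-0.6,1],[-0.46,-0.95,0,0,0,-0.6,1],[-0.46,-0.95,0,0,0,-0.6,1],[-0.46,-0.95,0,0,0,-0.6,1],[-0.46,-0.95,0,0,0,-0.6,1]]]}' >/dev/null
python3 rec.py
python3 -m crank '{"steps":[[[-0.46,-0.95,0,0,0,-0.6,1],[-0.5,-0.95,0,0,0,-0.6,1],[-0.5,-1,0,0,0,-0.6,1],[0,0,0,0,0,0,1],[0,0,0,0,0,0,1]]]}'
python3 rec.py
python3 - <<'E'
from h import *
import json
from scipy.optimize import least_squares
np.set_printoptions(precision=2,suppress=True)
D=[json.loads(l) for l in open("rec.txt")]
Q=np.array([d[0] for d in D]);P=np.array([d[1] for d in D]);Q=np.vstack([Q,[70.21,28.126,89.318,0,62.55,-6.05]]);P=np.vstack([P,[148.423,607.136,242.327]])
r=np.hypot(P[:,0],P[:,1]);a,b=np.radians(Q[:,1]),np.radians(Q[:,1]+Q[:,2])
A=[];y=[]
for i in range(len(r)):
    A+=[[1,np.sin(a[i]),np.sin(b[i]),np.cos(b[i]),0],[0,np.cos(a[i]),np.cos(b[i]),-np.sin(b[i]),1]];y+=[r[i],P[i,2]]
p,res,rk,sv=np.linalg.lstsq(np.array(A),np.array(y),rcond=None);print("a L2 L3 off h-D",p,"resid",np.abs(np.array(A)@p-y).max());print(Q)
w=capture("wrist");t=capture("top");cv2.imwrite("pics/w4.png",np.hstack([w["pixels"][60:420],cv2.resize(t["pixels"][150:210,235:295],(240,360))]))
E
```

```text
time: 10.25
eef_pos: [596.8, -21.6, 186.5]
ee_rot: [[-0.095, 0.995, 0.001], [0.995, 0.095, -0.0], [-0.0, 0.001, -1.0]]
wrist_force: [-0.3, -0.0, -0.4]
grip_width: 85.5
finger_force: 0.0
time: 11.75
eef_pos: [445.9, -332.4, 259.9]
ee_rot: [[0.021, 1.0, 0.001], [1.0, -0.021, -0.0], [-0.0, 0.001, -1.0]]
wrist_force: [0.1, 0.0, -0.0]
grip_width: 85.3
finger_force: 0.0
a L2 L3 off h-D [  4.56 582.36 411.14  40.8  -45.38] resid 0.2743975331402453
[[ -8.41  39.83 102.37   0.    37.81 -13.87]
 [ -8.41  29.31  96.92  -0.    53.72 -13.87]
 [-17.13  22.36  96.18   0.    61.33 -20.82]
 [-33.62  20.73  98.95   0.    60.26 -34.26]
 [-43.52  21.47  97.83   0.01  60.68 -42.3 ]
 [ 70.21  28.13  89.32   0.    62.55  -6.05]]
```

View pics/w4.png

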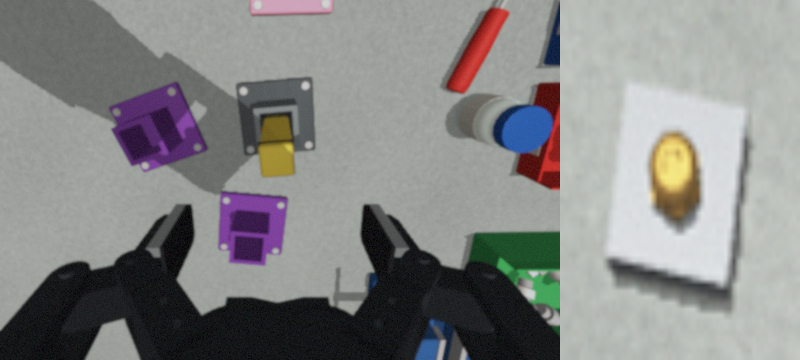

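The wrist view shows the torch's bright tail face at about (277,219) full-frame, standing in the dark holder at (277,177). The top crop shows the brass gland upright in the nest. Next I find the tail centre and check the gland's position.

```bash
python3 - <<'E'
from h import *
np.set_printoptions(precision=1,suppress=True)
w=capture("wrist");t=capture("top");s=capture("side")
hs=cv2.cvtColor(w["pixels"],cv2.COLOR_BGR2HSV);print(hs[200:245:4,277].tolist())
ce,a,r,cs=blob(w,(18,100,150),(35,255,255),(250,190,305,250))
q=np.array([onz(w,p,175)[:2] for p in cv2.boxPoints(r)]);print("w",ce,a,r,q.mean(0),q.tolist(),onz(w,ce,175))
ce,a,r,cs=blob(w,(0,0,20),(180,70,95),(225,130,325,225))
h=cv2.approxPolyDP(cv2.convexHull(cs.astype(np.int32)),5,True)[:,0]
print("holder",[ (p.tolist(),onz(w,p.astype(float),10)[:2].round(1).tolist()) for p in h])
ce,a,r,cs=blob(t,(20,120,160),(35,255,255),(375,220,415,250))
print("t",onz(t,ce,175))
print("pred tail s",px(s,[445,-335,175]))
g,a,r,cs=blob(t,(8,80,110),(28,255,255),(248,160,282,195)); print("gland t",g,a,onz(t,g,72),"pred",px(t,[597,-22,72]),px(t,[597,-22,36]),cs.min(0),cs.max(0))
g,a,r,cs=blob(s,(8,80,40),(28,255,255),(230,210,270,260)); print("gland s",g,a,cs.min(0),cs.max(0),"pred",px(s,[597,-22,72]),px(s,[597,-22,36]))
E
```

```text
[[24, 189, 105], [24, 169, 104], [24, 168, 159], [24, 173, 164], [25, 175, 162], [24, 171, 164], [25, 177, 161], [24, 172, 163], [25, 169, 163], [24, 146, 155], [50, 10, 161], [68, 6, 159]]
w [275.7 221.5] 940 ((276.1243591308594, 221.24111938476562), (31.134960174560547, 33.129878997802734), 85.91438293457031) [ 445.2 -332.4] [[431.74080154452054, -319.96900851582166], [457.44179520946113, -318.5450261749196], [459.12338475135726, -344.71295770346495], [432.49567412872005, -346.2604974627751]] [ 444.8 -332.4  175. ]
holder [([313, 204], [494.5, -369.8]), ([245, 216], [400.4, -385.4]), ([237, 145], [395.3, -288.5]), ([309, 139], [487.7, -282.8])]Traceback (most recent call last):
  File "<stdin>", line 10, in <module>
  File "h.py", line 19, in blob
    k=1+np.argmax(st[1:,4]); cs=np.argwhere(l==k)[:,::-1]+[x0,y0]
        ~~~~~~~~~^^^^^^^^^^
    return _wrapfunc(a, 'argmax', axis=axis, out=out, **kwds)
    return bound(*args, **kwds)
ValueError: attempt to get argmax of an empty sequence
```

```bash
python3 -m crank '{"steps":[[[-0.03,-0.03,-0.5,0,0,2.4,1],[0,0,-0.8,0,0,2.3,1],[0,0,-0.9,0,0,0,1],[0,0,-0.9,0,0,0,1],[0,0,-0.8,0,0,0,1]]]}' 60
python3 -m crank '{"steps":[[[0,0,-0.43,0,0,0,1],[0,0,0,0,0,0,0.6],[0,0,0,0,0,0,0],[0,0,0,0,0,0,-0.4],[0,0,0,0,0,0,-1]]]}'
python3 -m crank '{"steps":[[[0,0,0,0,0,0,-1],[0,0,0,0,0,0,-1],[0,0,0,0,0,0,-1],[0,0,0,0,0,0,-1],[0,0,0,0,0,0,-1]]]}'
```

```text
time: 12.5
eef_pos: [445.7, -332.3, 141.1]
ee_rot: [[-0.063, 0.998, -0.0], [0.998, 0.063, 0.0], [0.0, -0.0, -1.0]]
wrist_force: [0.7, -0.1, 0.3]
grip_width: 85.8
finger_force: 0.0
time: 13.0
eef_pos: [445.7, -333.3, 130.3]
ee_rot: [[-0.062, 0.998, 0.001], [0.998, 0.062, -0.001], [-0.001, 0.001, -1.0]]
wrist_force: [-4.7, -0.4, 2.4]
grip_width: 28.3
finger_force: 1.7
time: 13.5
eef_pos: [445.7, -333.4, 130.4]
ee_rot: [[-0.062, 0.998, 0.001], [0.998, 0.062, -0.001], [-0.001, 0.001, -1.0]]
wrist_force: [-0.9, -0.1, 5.0]
grip_width: 27.8
finger_force: 59.1
```

```bash
python3 -m crank '{"steps":[[[0,0,0.3,0,0,0,-1],[0,0,0.7,0,0,0,-1],[0,0,0.9,0,0,0,-1],[0,0,0.9,0,0,0,-1],[0,0,0.9,0,0,0,-1]]]}'
python3 -m crank '{"steps":[[[0,0,0.9,0,0,0,-1],[0,0,0.7,0,0,0,-1],[0,0,0.4,0,0,0,-1],[0,0,0,0,0,0,-1],[0,0,0,0,0,0,-1]]]}'
python3 -m crank '{"steps":[[[0.4,0.4,0,4.5,0,0,-1],[0.4,0.4,0,4.5,0,0,-1],[0.4,0.4,0,4.5,0,0,-1],[0.4,0.4,0,4.5,0,0,-1],[0.4,0.4,0,4.5,0,0,-1]]]}'
python3 -c "from bench import *;print(read_state()['q'])"
```

```text
time: 14.0
eef_pos: [445.2, -332.9, 242.0]
ee_rot: [[-0.062, 0.998, 0.0], [0.998, 0.062, -0.0], [-0.0, 0.0, -1.0]]
wrist_force: [0.5, -0.9, -2.0]
grip_width: 27.2
finger_force: 58.8
time: 14.5
eef_pos: [445.1, -332.8, 299.6]
ee_rot: [[-0.062, 0.998, -0.001], [0.998, 0.062, 0.001], [0.001, -0.0, -1.0]]
wrist_force: [0.5, -0.5, -1.8]
grip_width: 27.4
finger_force: 58.9
time: 15.0
eef_pos: [505.7, -272.5, 298.9]
ee_rot: [[-0.061, 0.998, -0.001], [0.92, 0.057, 0.387], [0.386, 0.022, -0.922]]
wrist_force: [-0.3, 0.2, -1.3]
grip_width: 27.5
finger_force: 59.0
[-42.00053186  26.23265915  86.55673921  16.76875788  83.24200269
 -49.88210423]
```

```bash
python3 -m crank '{"steps":[[[0.6,0.54,0,4.5,0,0,-1],[0.6,0.54,0,4.5,0,0,-1],[0.6,0.54,0,4.5,0,0,-1],[0.6,0.54,0,4.5,0,0,-1],[0.6,0.54,0,4.5,0,0,-1]]]}'
python3 -m crank '{"steps":[[[0,0,-0.3,0,0,0,-1],[0,0,-0.5,0,0,0,-1],[0,0,-0.3,0,0,0,-1],[0,0,0,0,0,0,-1],[0,0,0,0,0,0,-1]]]}'
python3 - <<'E'
from h import *
np.set_printoptions(precision=2,suppress=True)
S=read_state();X=S["eef_pos"];R=S["ee_rot"];print(X,R,S["q"])
t=capture("top");s=capture("side");w=capture("wrist")
L=X+R[:,2]*120.4;T=X-R[:,2]*44.6
print("lens",L,"hit z=72 at",L+R[:,2]*(72-L[2])/R[2,2])
for n,c in(("t",t),("s",s),("w",w)):print(n,"lens",px(c,L),"tail",px(c,T),"gtop",px(c,[597,-22,72]))
def crop(c):
    a=((px(c,L)+px(c,[597,-22,72]))/2).astype(int);x=max(a[0]-50,0);y=max(a[1]-50,0);print(x,y);return cv2.resize(c["pixels"][y:y+100,x:x+100],(400,400),interpolation=cv2.INTER_CUBIC)
cv2.imwrite("pics/f1.png",np.hstack([crop(t),crop(s)]));cv2.imwrite("pics/f1w.png",w["pixels"])
E
```

```text
time: 15.5
eef_pos: [596.0, -191.5, 298.7]
ee_rot: [[-0.06, 0.998, -0.001], [0.703, 0.043, 0.71], [0.709, 0.042, -0.704]]
wrist_force: [-0.6, 0.0, -1.9]
grip_width: 27.3
finger_force: 59.1
time: 16.0
eef_pos: [595.2, -192.4, 267.3]
ee_rot: [[-0.062, 0.998, 0.0], [0.706, 0.043, 0.707], [0.705, 0.044, -0.707]]
wrist_force: [-0.7, 0.3, -1.8]
grip_width: 27.3
finger_force: 59.2
[ 595.19 -192.37  267.34] [[-0.06  1.    0.  ]
 [ 0.71  0.04  0.71]
 [ 0.71  0.04 -0.71]] [-36.94  36.62  80.81  34.47  92.92 -48.28]
lens [ 595.24 -107.27  182.17] hit z=72 at [595.3    2.81  72.  ]
t lens [297.44 166.64] tail [358.09 152.11] gtop [262.39 176.8 ]
s lens [249.14 173.18] tail [250.87 111.34] gtop [247.86 229.69]
w lens [277.49 205.75] tail [278.22 340.79] gtop [277.76 187.8 ]
229 121
198 151
```

View pics/f1.png

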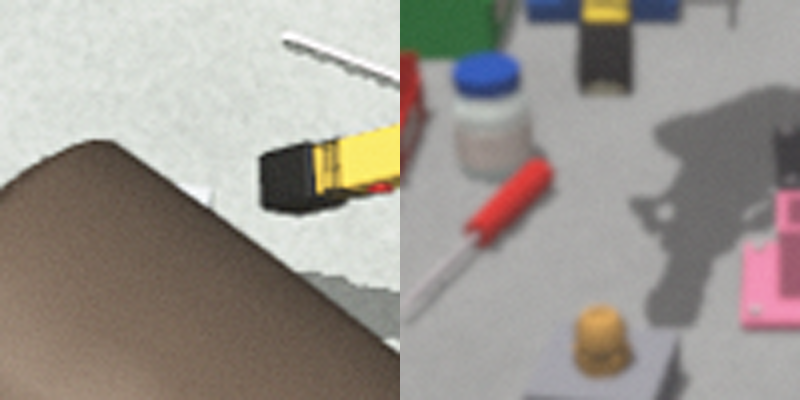

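View pics/f1w.png

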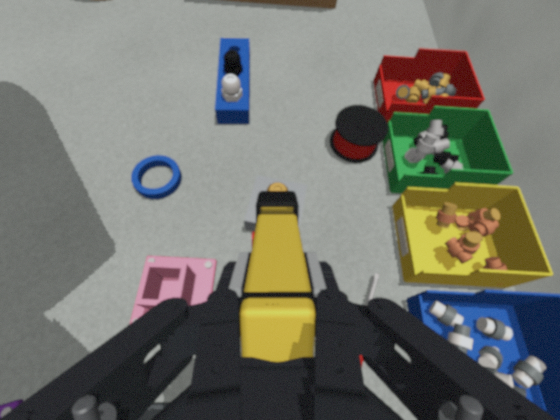

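The side view shows the gland upright and seated at about (248,230), as predicted, and the torch lens near (250,172). The wrist view shows the torch straight in the grip with the gland directly ahead of its head at (278,188). I make the final correction: +1.8, 0, -25 mm.

```bash
python3 -m crank '{"steps":[[[0.06,0.01,-0.2,0,0,0,-1],[0,0,-0.3,0,0,0,-1],[0,0,-0.24,0,0,0,-1],[0,0,-0.1,0,0,0,-1],[0,0,0,0,0,0,-1]]]}' >/dev/null
python3 -m crank '{"steps":[[[0,0,0,0,0,0,-1],[0,0,0,0,0,0,-1],[0,0,0,0,0,0,-1],[0,0,0,0,0,0,-1],[0,0,0,0,0,0,-1]]]}'
python3 - <<'E'
from h import *
np.set_printoptions(precision=2,suppress=True)
S=read_state();X=S["eef_pos"];R=S["ee_rot"]
s=capture("side");w=capture("wrist")
L=X+R[:,2]*120.4
print(X,"lens",L,"hit",L+R[:,2]*(72-L[2])/R[2,2],"dist",np.linalg.norm(L-[597,-22,72]))
# measured torch axis in side view: yellow/black columns, and lens tip
g,a,r,cs=blob(s,(8,80,40),(28,255,255),(230,215,270,260));print("gland s",g,cs.min(0),cs.max(0),"pred top/shoulder",px(s,[597,-22,72]),px(s,[597,-22,36]))
v=cv2.cvtColor(s["pixels"],cv2.COLOR_BGR2HSV)[:,:,2]
p=px(s,L);print("lens pred s",p, "head mid pred",px(s,L-20*R[:,2]))
for dy in(-14,-10,-7,-4,-1,2,5):
    y=int(p[1])+dy;xs=np.where(v[y,int(p[0])-14:int(p[0])+15]<85)[0]+int(p[0])-14
    print(y,(xs.min(),xs.max()) if len(xs) else None,end=" ")
ce,a,r,cs=blob(w,(18,100,90),(35,255,255),(230,205,330,370));print("\nwrist yellow")
for y in (215,230,250,270,290):print(y,cs[cs[:,1]==y][:,0].min(),cs[cs[:,1]==y][:,0].max(),end=" ")
print(px(w,L),px(w,X),px(w,X-44.6*R[:,2]))
E
```

```text
time: 17.15
eef_pos: [597.2, -191.8, 242.1]
ee_rot: [[-0.062, 0.998, 0.0], [0.706, 0.044, 0.707], [0.706, 0.044, -0.707]]
wrist_force: [0.5, -0.8, -1.2]
grip_width: 27.4
finger_force: 59.2
[ 597.25 -191.76  242.14] lens [ 597.27 -106.64  156.99] hit [597.29 -21.67  72.  ] dist 119.94774126270491
gland s [247.75 236.14] [242 228] [254 244] pred top/shoulder [247.86 229.69] [248.84 241.62]
lens pred s [248.96 182.34] head mid pred [249.17 174.66]
168 (np.int64(243), np.int64(254)) 172 (np.int64(243), np.int64(254)) 175 (np.int64(243), np.int64(254)) 178 (np.int64(243), np.int64(254)) 181 (np.int64(244), np.int64(254)) 184 None 187 None 
wrist yellowTraceback (most recent call last):
  File "<stdin>", line 15, in <module>
    return umr_minimum(a, axis, None, out, keepdims, initial, where)
ValueError: zero-size array to reduction operation minimum which has no identity
```

```bash
python3 -c "from bench import *;print(job_done())"
```

```text
the job is handed in; nothing more can be done
None
```

The brass gland stands fully home in the inspection block, and the torch is held still at 45°, its lens about 120 mm from the gland's top and its beam within about 1 mm of the middle; handed in at about 17 s.

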